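# Press a new bushing into a banding wheel base

### The arm

A 6-joint arm with a two-finger parallel gripper is mounted at the origin on the work surface. World frame = base frame: x ahead of the robot, y to its left, z up, the work surface at z = 0. Lengths are in m, angles in rad, forces in N, time in s.
With the tool pointing down it reaches from about 0.35 to 0.975 m from the base axis. Payload 4.9 kg.
Tool frame: the origin (TCP) lies midway between the tips of the shut fingers; the grasp point (between the pads) lies 19 mm behind it; z points along the fingers, y is the line along which they close (so a half turn about z gives the same grasp; the last joint's range is limited). The gripper opens to 85 mm and grips with 20 to 120 N. Pads are 22 mm wide; open, the fingers measure 114 mm over their backs; the gripper's body (76 mm by 85 mm) begins 54 mm behind the grasp point. The pads swing forward as they close: fully open they stand 13 mm farther back than shut.
Start: joints at [-1.444, 0.053, 1.613, -0, 1.476, -0.119], TCP at [0.152, -0.606, 0.231] pointing down, gripper open.
Joint ranges: [-3.01, 3.01], [-1.01, 2.22], [0.06, 2.58], [-1.02, 4.17], [0.09, 2.62], [-3.14, 3.14]. Speed limits (rad/s): [2.57, 2.57, 3.14, 3.14, 3.14, 3.14].

### API

Orientations are given as a rotation vector (axis times angle).
In Python, from station import ctrl, optics, job gives the robot as it stands.
- The arm moves only by the shell command python3 -m jog 'ROWS' [OPENING] [FORCE]. ROWS is JSON, a list of rows, each a list of 2 entries, a list of its own where there are three numbers: the shift along the tool's x, y, z in m, then the turn, a rotation vector about the tool's x, y, z in rad. A call has 1 to 5 rows; each row is the pose to reach, as a shift and turn from the pose commanded when the call began, along the tool's axes at that moment; what a row does not reach only later rows make up. A row lasts 1/10 s, in which the tool goes at most 50 mm and 8.59 degrees, less where a joint would pass 70% of its speed; a pose out of reach is approached as far as the arm can. A call with a gripper value outside its range is refused whole. OPENING is the opening, from 0 (shut) to 1 (fully open), set as the call begins (- or left out, the last holds). The fingers move at their own pace and stop on an object; FORCE is the grip in N (left out, the last holds). Time passes only in rows, so rows that repeat a pose let the fingers close. It gives the time, the measured TCP pose, the force, the opening and the grip force at its end, in the units of the state.
- ctrl.get_obs(): the state, without advancing time (a new reading comes with each control period).
- optics.get_image(name): name is "side" or "top"; returns a dict with "image" (400x640x3 uint8, blue, green, red), "fx", "fy", "cx", "cy" (pixels), "D" ([k1, k2, p1, p2, k3] as OpenCV has them; the pictures are not rectified), "rvec" (rotation vector, rad) and "tvec" (3), from world to camera coordinates, as OpenCV has them. Camera axes: x right, y down, z forward; pixel columns grow to the right and rows downward; lengths in m; the calibration is good to about 2 mm. A picture is of the moment at which its call begins. There is no depth.
- job.finish_job(): hands the job in; it is judged then, once.
The state is a dict: "t": time; "q": joint angles; "dq": joint speeds; "effort": joint torques, N m; "tool_pos": TCP position; "tool_rot": TCP orientation; "contact_force": force on the tool from outside, world axes, zero at the start; "wrist_torque": the same for the moment, N m; "opening": finger opening in m; "grip_force": force on a finger pad.
Only numpy, scipy, OpenCV 4.12 (cv2) and the standard library are available. Lean on these libraries where they do the work, as an engineer would, in place of code of your own. Each camera call takes 0.05 s, during which the arm holds its last target. There are 200 camera calls.

### The job

Refit this clay turntable's base: start the new flanged bronze bushing squarely in the bore of the cast hub by hand, about a centimetre deep, then take the steel driver from its wooden block, set its pilot in the bushing and press until the flange is bottomed, flush with the machined face. The bore sits a little off the hub's centre, so feel for it, and never push harder than about 30 N or the casting may crack. Stand the driver back in its hole in the block and leave the other things on the table where they are.

Things in the scene. Friction and masses are not known exactly. Their poses are not given: they have to be found in the camera images.
- base: Base of a clay turntable, dark cast iron, immovable. Origin: centre of its underside, z up. Round foot 170 mm across, narrowing to an upright hub 74 mm across on the origin's axis. On the hub's top a bright machined ring, 59 mm across, its face 85 mm above the origin; in it a counterbore and the bore (see hub and seat).
- hub (a point): Centre of the cast hub, at the height of the machined face (85 mm above base). NOT the bore's centre: ring, counterbore (47 mm across, 10 mm deep) and bore (31 mm across) share one upright axis that lies 6 mm from the hub's axis, because the casting's core shifted; the direction differs from base to base and is not measured, so it must be felt for (or seen).
- seat (a point): On the hub's axis at the height of the counterbore's floor (75 mm above base), where the flange bottoms. The bore goes 35 mm down from this floor: the first 9 mm are an easy fit, deeper it grips the bushing all round and pushing it on takes about 7 to 15 N; it stays where it is left. Bottomed, the force climbs at once. Above about 30 N the casting may crack.
- bushing: Bronze bushing, about 150 g, stands on the table flange up. Origin: centre of its foot, z up along its axis. Sleeve 30 mm across from 0 to 26 mm (foot edge chamfered 1.5 mm), flange 42 mm across from 26 to 36 mm; from the top a blind socket 20 mm across. Home, its foot is 49 mm above base and its top is level with the machined face: fingers holding the flange meet that face before it is home.
- driver: Steel bushing driver, about 300 g, standing upright in the wooden block's hole. Origin: centre of its pilot's end (the bottom), z up along its axis. Pilot 18 mm across from 0 to 8 mm, coned to 10 mm over its first 4 mm, shoulder 36 mm across from 8 to 19 mm (bears on the bushing's flange; the pilot enters the bushing's socket), round shank 24 mm across from 19 to 85 mm, to be held.
- block: Wooden tool block, 90 x 90 x 30 mm, fixed to the table. Origin: centre of its underside. In the middle of its top a hole 22 mm across, 16 mm deep: the driver's pilot stands in it with the driver's shoulder resting on the block's top (driver origin 22 mm above the block's origin). Three thin pins, up to 14 mm tall, stand near its corners.
- old_sleeve: The worn old bushing: a plain bronze tube 30 mm across and 26 mm tall, no flange, standing on the table. Not to be used or moved. Origin: centre of its underside.
- oil_can: Small copper oil can, 50 mm across, 90 mm tall with a thin bent spout. To be left alone. Origin: centre of its underside.
- tape: Roll of masking tape lying flat, 100 mm across, 24 mm tall. To be left alone. Origin: centre of its underside.
- clay_turtle: Painted clay turtle, about 90 mm long, 40 mm tall. To be left alone. Origin: centre of its underside.
- clay_bowl: Painted clay pinch bowl, 72 mm across, 40 mm tall. To be left alone. Origin: centre of its underside.
- clay_bowl2: Another painted clay pinch bowl, 72 mm across, 40 mm tall. To be left alone. Origin: centre of its underside.
Mind the look-alikes: they are no part of the job. Leave any purple or turquoise look-alike of the bushing alone.

How it is judged:
By the outcome, as a careful person would: the job done as asked, in the order asked, and still so for the second after the job is handed in, with the robot touching nothing.
It also fails if it takes over 64 s, if anything falls off the work surface, if the arm or the gripper's body presses on something with over 40 N, if the wrist force passes 120 N, or if a joint passes its speed limit or range.

## Working session

There is one attempt and no reset: what is moved stays moved. The work goes in short steps, Python scripts to look and compute and a shell command to move; the robot and the scene stay as the last step left them, time stands still between calls to the robot, and variables do not carry over. Pictures are saved under pics/ and viewed, at most 12 in all, crops included, and the job is handed in when it is done.

```bash
ls; mkdir -p pics; cat > h.py <<'E'
import numpy as np, cv2
from station import ctrl, optics, job
from scipy.spatial.transform import Rotation as R
def ray(c,uv):
    K=np.array([[c['fx'],0,c['cx']],[0,c['fy'],c['cy']],[0,0,1.]])
    p=cv2.undistortPoints(np.array([[uv]],float),K,np.array(c['D'],float))[0,0]
    Rm=cv2.Rodrigues(np.array(c['rvec'],float))[0]
    o=-Rm.T@np.array(c['tvec']).ravel(); d=Rm.T@np.array([p[0],p[1],1.])
    return o,d
def onz(c,uv,z):
    o,d=ray(c,uv); return (o+d*(z-o[2])/d[2])
def proj(c,P):
    K=np.array([[c['fx'],0,c['cx']],[0,c['fy'],c['cy']],[0,0,1.]])
    return cv2.projectPoints(np.array([P],float),np.array(c['rvec'],float),np.array(c['tvec'],float),K,np.array(c['D'],float))[0][0,0]
def totool(dw):
    return R.from_rotvec(ctrl.get_obs()['tool_rot']).inv().apply(dw)
E
python3 - <<'E'
from h import *
import pickle
a=[]
for n in('top','side'):
    c=optics.get_image(n); pickle.dump(c,open(n+'0.pkl','wb')); a.append(c['image'])
    o,d=ray(c,(320,200)); print(n,o.round(3),d.round(3))
    cv2.imwrite(f'pics/{n}0.png',c['image'])
s=ctrl.get_obs(); print(s)
print(R.from_rotvec(s['tool_rot']).as_matrix().round(3))
E
```

```text
pics
top [0.453 0.042 0.941] [ 0.116  0.004 -0.993]
side [ 0.225 -0.537  0.734] [ 0.343  0.627 -0.699]
{'t': 0.1, 'q': array([-1.44399811e+00,  5.32834404e-02,  1.61418077e+00,  1.22569238e-05,
        1.47599442e+00, -1.18969815e-01]), 'dq': array([ 0.00055867, -0.00102272, -0.00405202, -0.00026063,  0.00102609,
        0.00011106]), 'effort': array([-3.06207567e-04, -3.94906318e+01, -3.71366215e+01, -1.56363872e-04,
        3.93700917e-03,  2.62681780e-06]), 'tool_pos': array([ 0.15201256, -0.60564248,  0.23017616]), 'tool_rot': array([-3.11605099e+00, -3.84850109e-01, -7.68749457e-06]), 'contact_force': array([0.66028997, 0.23156589, 0.77825128]), 'wrist_torque': array([-0.01673257, -0.00565986,  0.02005964]), 'grip_force': 0.0, 'opening': 0.08568858284057534}
[[ 0.97   0.243 -0.   ]
 [ 0.243 -0.97   0.002]
 [ 0.    -0.002 -1.   ]]
```

View pics/top0.png

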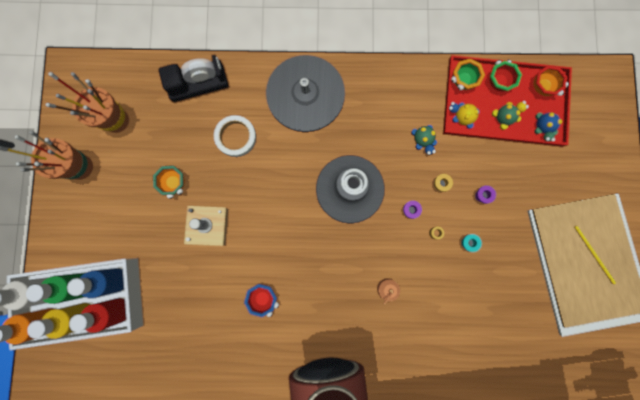

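View pics/side0.png

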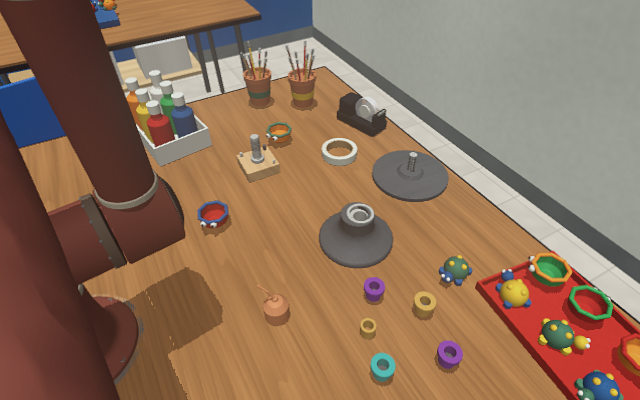

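Top view: the base is at (350,188), the block and driver at (203,225). There are five candidates for the bushing: gold (444,183), small gold (437,233), purple (412,209) and (486,194), and turquoise (472,243). The larger gold one fits because it is bronze and flanged. The small one has no flange, so it is the old sleeve. I'll confirm in a crop and measure.

```bash
python3 - <<'E'
from h import *
import pickle
T=pickle.load(open('top0.pkl','rb'));S=pickle.load(open('side0.pkl','rb'))
def crop(c,u,v,w=40,h=30): return cv2.resize(c['image'][v-h:v+h,u-w:u+w],(400,300),interpolation=cv2.INTER_CUBIC)
cv2.imwrite('pics/crop.png',np.vstack([np.hstack([crop(T,444,205),crop(S,400,312)]),np.hstack([crop(T,352,185),crop(S,357,220)])]))
def blob(c,m,u,v,r):
    k=np.zeros_like(m);cv2.circle(k,(u,v),r,255,-1);m=m&k
    cs,_=cv2.findContours(m,cv2.RETR_EXTERNAL,cv2.CHAIN_APPROX_NONE)
    x=max(cs,key=cv2.contourArea); return cv2.fitEllipse(cv2.convexHull(x))
def hsv(c,lo,hi): return cv2.inRange(cv2.cvtColor(c['image'],cv2.COLOR_BGR2HSV),lo,hi)
print('T gold px hsv',cv2.cvtColor(T['image'],cv2.COLOR_BGR2HSV)[183,434:456].tolist())
e=blob(T,hsv(T,(15,120,100),(35,255,255)),444,183,16);print(e,onz(T,e[0],.036))
for thr in(130,160):
    e=blob(T,hsv(T,(0,0,thr),(180,70,255)),352,184,25);print('ring',e,onz(T,e[0],.085))
    e=blob(S,hsv(S,(0,0,thr),(180,70,255)),357,214,28);print('ringS',e,onz(S,e[0],.085))
e=blob(T,hsv(T,(0,0,30),(180,90,95)),350,188,45);print('foot',e,onz(T,e[0],.005))
g=hsv(T,(10,50,130),(30,160,255));
b=T['image'][200:250,180:232]
print('blk',[onz(T,p,.03).round(4) for p in((188,206),(226,208),(225,247),(184,244))])
print('drv top',onz(T,(195,224),.107),onz(T,(203,226),.049), 'S', onz(S,(255,136),.107))
E
```

```text
T gold px hsv [[19, 159, 111], [21, 156, 157], [22, 147, 196], [22, 144, 205], [22, 143, 205], [22, 135, 193], [19, 89, 143], [30, 2, 103], [103, 17, 106], [90, 7, 105], [17, 33, 107], [18, 113, 106], [19, 157, 91], [20, 162, 107], [21, 157, 161], [22, 147, 198], [22, 146, 206], [22, 146, 204], [21, 150, 196], [18, 147, 180], [15, 145, 172], [15, 146, 171]]
((444.0, 183.0), (31.700027465820312, 31.700027465820312), 0.0) [ 0.60260437 -0.24967429  0.036     ]
ring ((353.6359558105469, 181.44297790527344), (26.73274040222168, 27.629823684692383), 122.4151611328125) [ 0.59588432 -0.03010373  0.085     ]
ringS ((359.9867858886719, 212.8640899658203), (19.9333553314209, 27.911876678466797), 94.89613342285156) [ 0.59880289 -0.03272152  0.085     ]
ring ((353.7230529785156, 181.35775756835938), (25.48271369934082, 26.206619262695312), 104.51177215576172) [ 0.59608147 -0.0303003   0.085     ]
ringS ((360.072998046875, 212.87013244628906), (19.326597213745117, 27.210086822509766), 93.8329849243164) [ 0.59895521 -0.03282883  0.085     ]
foot ((349.7318420410156, 188.9164276123047), (66.45972442626953, 67.1772689819336), 98.61346435546875) [ 0.59044918 -0.02720132  0.005     ]
blk [array([0.5414, 0.3595, 0.03  ]), array([0.5376, 0.2693, 0.03  ]), array([0.4455, 0.2679, 0.03  ]), array([0.4516, 0.3642, 0.03  ])]
drv top [0.49494904 0.31554844 0.107     ] [0.49340273 0.31593094 0.049     ] S [0.50120131 0.31455638 0.107     ]
```

View pics/crop.png

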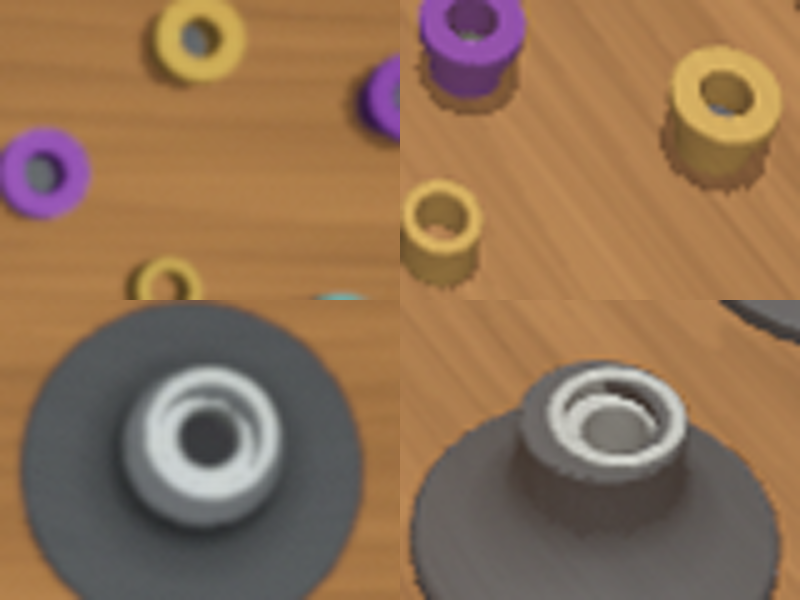

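The crops confirm the target. The gold one at top (444,183) / side (425,301) has the flange with a step, while the small gold one is a plain tube (the old sleeve). The bore is shifted about 6 mm toward +x/−y. I'll move above the bushing.

```bash
python3 - <<'E'
from h import *
import pickle
T=pickle.load(open('top0.pkl','rb'));S=pickle.load(open('side0.pkl','rb'))
for n,c,u,v,zs in(('T',T,444,183,(.036,)),('S',S,425,301,(.036,))):
    h=cv2.cvtColor(c['image'],cv2.COLOR_BGR2HSV)
    m=cv2.inRange(h,(19,100,185),(27,170,255)); k=np.zeros_like(m);cv2.circle(k,(u,v),12,255,-1);m&=k
    cs,_=cv2.findContours(m,cv2.RETR_EXTERNAL,cv2.CHAIN_APPROX_NONE);x=max(cs,key=cv2.contourArea)
    e=cv2.fitEllipse(cv2.convexHull(x));print(n,e,onz(c,e[0],.036))
E
python3 -m jog '[[[0.25,-0.112,0],[0,0,0]],[[0.25,-0.112,0],[0,0,0]],[[0.25,-0.112,0],[0,0,0]],[[0.25,-0.112,0],[0,0,0]],[[0.25,-0.112,0],[0,0,0]]]' 0.8
python3 -m jog '[[[0.25,-0.112,0.03],[0,0,0]],[[0.25,-0.112,0.03],[0,0,0]],[[0.25,-0.112,0.03],[0,0,0]],[[0.25,-0.112,0.03],[0,0,0]],[[0.25,-0.112,0.03],[0,0,0]]]'
```

```text
T ((443.9780578613281, 181.96339416503906), (16.067766189575195, 17.21849250793457), 134.76649475097656) [ 0.60510775 -0.24968658  0.036     ]
S ((424.82421875, 300.4205627441406), (17.496841430664062, 22.462316513061523), 114.64436340332031) [ 0.60761916 -0.25149497  0.036     ]
t: 0.6
tool_pos: [0.3496, -0.4499, 0.2308]
tool_rot: [-3.117, -0.384, 0.0]
contact_force: [0.4, -0.2, -0.5]
opening: 0.0683
grip_force: 0.0
t: 1.1
tool_pos: [0.5449, -0.2961, 0.2034]
tool_rot: [-3.118, -0.385, 0.001]
contact_force: [0.4, -0.9, -1.0]
opening: 0.0682
grip_force: 0.0
```

```bash
python3 -m jog '[[[0,0,0.03],[0,0,0]],[[0,0,0.03],[0,0,0]]]' ; python3 - <<'E'
from h import *
p=ctrl.get_obs()['tool_pos'];print(p,totool(np.array([.6064,-.2506,.09])-p))
E
```

```text
t: 1.3
tool_pos: [0.5422, -0.2948, 0.1688]
tool_rot: [-3.111, -0.389, 0.011]
contact_force: [-0.7, -0.8, -1.1]
opening: 0.0682
grip_force: 0.0
[ 0.54219141 -0.29484855  0.16883504] [ 0.07360086 -0.02655422  0.07857116]
```

```bash
python3 -m jog '[[[0.037,-0.013,0.03],[0,0,0]],[[0.0736,-0.0266,0.06],[0,0,0]],[[0.0736,-0.0266,0.078],[0,0,0]],[[0.0736,-0.0266,0.078],[0,0,0]],[[0.0736,-0.0266,0.078],[0,0,0]]]' ; python3 - <<'E'
from h import *
o=ctrl.get_obs();p=o['tool_pos'];print(p,totool(np.array([.6064,-.2506,.02])-p), R.from_rotvec(o['tool_rot']).as_matrix().round(4))
c=optics.get_image('side');cv2.imwrite('pics/s1.png',cv2.resize(c['image'][180:380,300:560],(780,600),interpolation=cv2.INTER_CUBIC))
E
```

```text
t: 1.8
tool_pos: [0.6079, -0.2552, 0.0966]
tool_rot: [3.118, 0.383, -0.001]
contact_force: [0.6, -0.5, -0.2]
opening: 0.0678
grip_force: 0.0
[ 0.60789886 -0.2552141   0.09662087] [-0.00029472 -0.00484532  0.07662069] [[ 9.703e-01  2.419e-01 -5.000e-04]
 [ 2.419e-01 -9.703e-01 -2.000e-04]
 [-6.000e-04  1.000e-04 -1.000e+00]]
```

View pics/s1.png

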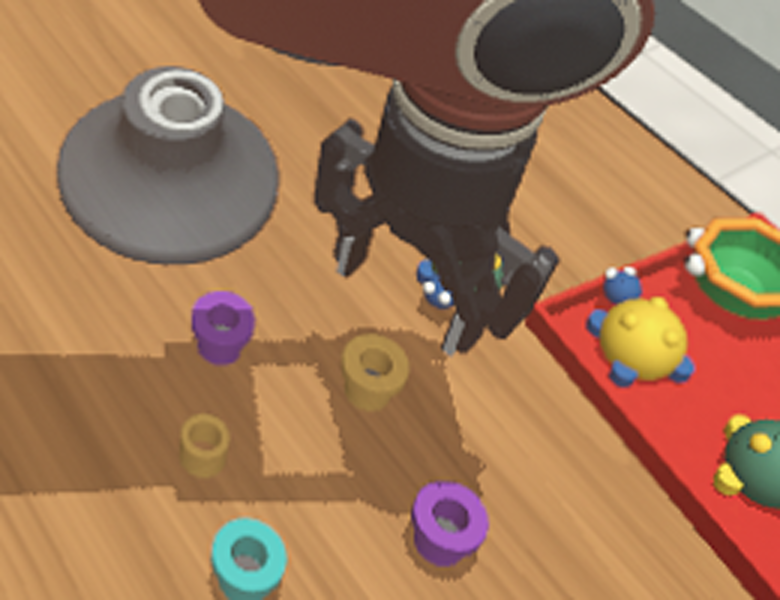

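The fingers straddle the gold bushing: the tips are at (345,260) and (455,345) in the crop, the flange at (375,355). I'll descend and grip.

```bash
python3 -m jog '[[[0,-0.0048,0.02],[0,0,0]],[[-0.0003,-0.0048,0.04],[0,0,0]],[[-0.0003,-0.0048,0.06],[0,0,0]],[[-0.0003,-0.0048,0.0766],[0,0,0]],[[-0.0003,-0.0048,0.0766],[0,0,0]]]' 
python3 -m jog '[[[0,0,0],[0,0,0]],[[0,0,0],[0,0,0]],[[0,0,0],[0,0,0]],[[0,0,0],[0,0,0]],[[0,0,0],[0,0,0]]]' 0.3 50
python3 -m jog '[[[0,0,0],[0,0,0]],[[0,0,0],[0,0,0]],[[0,0,0],[0,0,0]]]' 0.3 50
```

```text
t: 2.35
tool_pos: [0.6056, -0.2497, 0.018]
tool_rot: [-3.116, -0.383, 0.004]
contact_force: [-0.5, -0.3, -0.0]
opening: 0.0683
grip_force: 0.0
t: 2.85
tool_pos: [0.6086, -0.2503, 0.0217]
tool_rot: [3.116, 0.385, 0.004]
contact_force: [-1.8, -1.5, 6.7]
opening: 0.0402
grip_force: 51.0
t: 3.15
tool_pos: [0.6086, -0.2504, 0.0217]
tool_rot: [3.116, 0.385, 0.004]
contact_force: [-1.4, -0.9, 6.5]
opening: 0.0399
grip_force: 51.1
```

```bash
python3 -m jog '[[[0,0,-0.01],[0,0,0]],[[0,0,-0.035],[0,0,0]],[[0,0,-0.07],[0,0,0]],[[0,0,-0.105],[0,0,0]],[[0,0,-0.13],[0,0,0]]]' - 70
python3 -m jog '[[[0,0,0],[0,0,0]],[[0,0,0],[0,0,0]],[[0,0,0],[0,0,0]]]'
python3 - <<'E'
from h import *
o=ctrl.get_obs();p=o['tool_pos'];print(p,totool(np.array([.5975,-.0315,.151])-p), R.from_rotvec(o['tool_rot']).as_matrix().round(4))
c=optics.get_image('side');cv2.imwrite('pics/s2.png',cv2.resize(c['image'][160:310,330:530],(800,600),interpolation=cv2.INTER_CUBIC))
E
```

```text
t: 3.65
tool_pos: [0.6076, -0.2496, 0.1522]
tool_rot: [3.117, 0.385, 0.003]
contact_force: [0.7, -0.7, -0.7]
opening: 0.0396
grip_force: 70.7
t: 3.95
tool_pos: [0.6058, -0.2487, 0.1466]
tool_rot: [-3.115, -0.385, 0.006]
contact_force: [0.4, 0.0, -1.6]
opening: 0.0398
grip_force: 70.6
[ 0.60578989 -0.24871887  0.14658729] [ 0.0448082  -0.21271854 -0.0039089 ] [[ 0.9699  0.2434 -0.0039]
 [ 0.2434 -0.9699  0.0022]
 [-0.0033 -0.0031 -1.    ]]
```

View pics/s2.png

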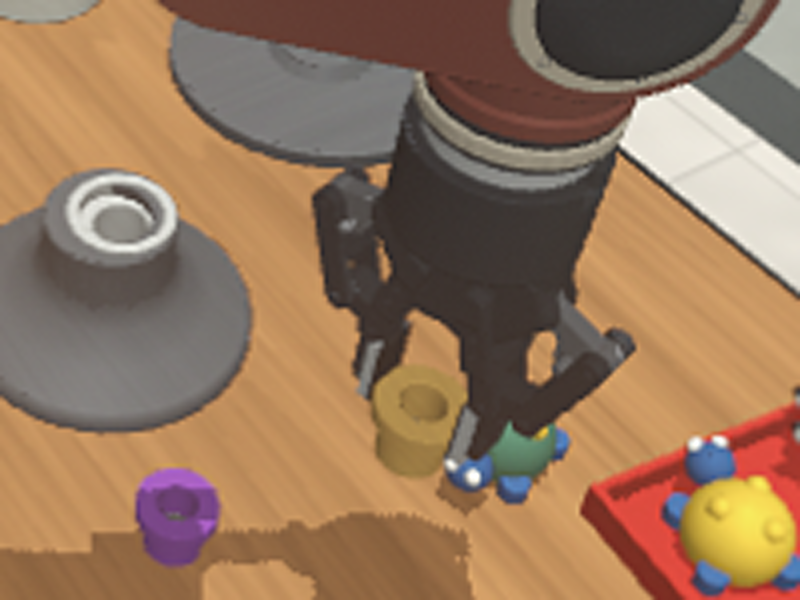

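The bushing is held upright by its flange at (418,390) in the crop. I'll carry it over the bore.

```bash
python3 -m jog '[[[0.003,-0.012,0],[0,0,0]],[[0.009,-0.04,0],[0,0,0]],[[0.016,-0.072,0],[0,0,0]],[[0.023,-0.104,0],[0,0,0]],[[0.03,-0.136,0],[0,0,0]]]'
python3 -m jog '[[[0.007,-0.03,0],[0,0,0]],[[0.012,-0.056,0],[0,0,0]],[[0.0155,-0.07,0],[0,0,0]],[[0.0169,-0.0763,0],[0,0,0]],[[0.0169,-0.0763,0],[0,0,0]]]'
python3 -m jog '[[[0,0,0],[0,0,0]],[[0,0,0],[0,0,0]],[[0,0,0],[0,0,0]]]'
python3 - <<'E'
from h import *
o=ctrl.get_obs();p=o['tool_pos'];print(p,totool(np.array([.5996,-.0314,.112])-p), R.from_rotvec(o['tool_rot']).as_matrix().round(4))
c=optics.get_image('side');cv2.imwrite('pics/s3.png',cv2.resize(c['image'][130:280,260:460],(800,600),interpolation=cv2.INTER_CUBIC))
E
```

```text
t: 4.5
tool_pos: [0.6023, -0.1081, 0.1481]
tool_rot: [-3.117, -0.385, 0.003]
contact_force: [0.1, -0.0, -1.1]
opening: 0.0395
grip_force: 70.7
t: 5.0
tool_pos: [0.6009, -0.0317, 0.1491]
tool_rot: [3.118, 0.387, -0.001]
contact_force: [0.3, -0.5, -2.2]
opening: 0.0392
grip_force: 70.7
t: 5.3
tool_pos: [0.6011, -0.0331, 0.1495]
tool_rot: [3.118, 0.383, 0.0]
contact_force: [-0.7, -0.6, -1.1]
opening: 0.0391
grip_force: 70.7
[ 0.60113508 -0.03311621  0.1495119 ] [-0.00107488 -0.00204345  0.03751151] [[ 9.703e-01  2.420e-01  1.000e-04]
 [ 2.420e-01 -9.703e-01 -2.000e-04]
 [ 0.000e+00  2.000e-04 -1.000e+00]]
```

View pics/s3.png

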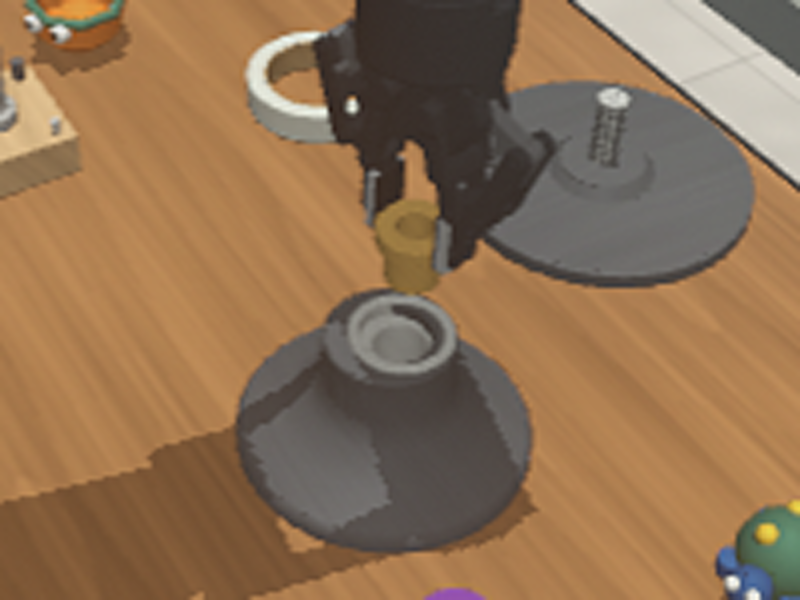

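```bash
python3 - <<'E'
from h import *
import pickle
S=pickle.load(open('side0.pkl','rb'))
c=optics.get_image('side')
h=cv2.cvtColor(c['image'],cv2.COLOR_BGR2HSV)
m=cv2.inRange(h,(15,120,60),(28,255,200));k=np.zeros_like(m);k[192:206,354:373]=255
m&=k
for v in range(194,206):
    x=np.where(m[v])[0]; print(v,x.min() if len(x) else None,x.max() if len(x) else None,len(x))
z=.1495-.0217
o,d=ray(S,(363,203));t=-d[:2]/np.linalg.norm(d[:2])
for uv in((363,203.2),(363,203.8)):
    f=onz(S,uv,z)[:2]; print(f-t*.0138, f-t*.015)
P=proj(S,(.5989,-.0327,.085));print(P)
E
```

```text
194 354 367 14
195 354 367 14
196 354 367 14
197 354 367 14
198 355 368 14
199 354 372 18
200 354 372 18
201 354 372 18
202 359 372 13
203 363 372 10
204 367 372 6
205 369 372 4
[ 0.60304233 -0.03474098] [ 0.60376392 -0.03378217]
[ 0.60207072 -0.0362155 ] [ 0.60279231 -0.0352567 ]
[360.0190126  212.84191098]
```

```bash
python3 -m jog '[[[-0.0019,-0.0025,0.01],[0,0,0]],[[-0.0019,-0.0025,0.025],[0,0,0]],[[-0.0019,-0.0025,0.04],[0,0,0]],[[-0.0019,-0.0025,0.044],[0,0,0]],[[-0.0019,-0.0025,0.044],[0,0,0]]]'
python3 -m jog '[[[0,0,0.002],[0,0,0]],[[0,0,0.004],[0,0,0]],[[0,0,0.006],[0,0,0]],[[0,0,0.006],[0,0,0]]]'
python3 -m jog '[[[0,0,0.001],[0,0,0]],[[0,0,0.002],[0,0,0]],[[0,0,0.003],[0,0,0]],[[0,0,0.003],[0,0,0]]]'
```

```text
t: 5.9
tool_pos: [0.5973, -0.03, 0.1032]
tool_rot: [-3.117, -0.385, 0.006]
contact_force: [1.1, -0.4, -1.6]
opening: 0.0398
grip_force: 70.7
t: 6.3
tool_pos: [0.5986, -0.0302, 0.0995]
tool_rot: [3.118, 0.385, 0.0]
contact_force: [0.0, -0.4, -1.3]
opening: 0.0398
grip_force: 70.7
t: 6.7
tool_pos: [0.5985, -0.0302, 0.0963]
tool_rot: [-3.118, -0.385, 0.0]
contact_force: [0.4, 0.2, -0.9]
opening: 0.0396
grip_force: 70.7
```

```bash
python3 -m jog '[[[0,0,0.001],[0,0,0]],[[0,0,0.002],[0,0,0]],[[0,0,0.002],[0,0,0]]]'
python3 -m jog '[[[0,0,0.001],[0,0,0]],[[0,0,0.002],[0,0,0]],[[0,0,0.002],[0,0,0]]]'
```

```text
t: 7.0
tool_pos: [0.5989, -0.0303, 0.0949]
tool_rot: [3.118, 0.385, 0.001]
contact_force: [-0.3, -0.7, 1.0]
opening: 0.0394
grip_force: 70.9
t: 7.3
tool_pos: [0.5988, -0.0306, 0.0924]
tool_rot: [3.117, 0.385, 0.001]
contact_force: [1.9, -1.8, -1.7]
opening: 0.0398
grip_force: 70.8
```

```bash
python3 -m jog '[[[0.0003,0.0006,0.001],[0,0,0]],[[0.0003,0.0006,0.002],[0,0,0]],[[0.0003,0.0006,0.002],[0,0,0]]]'
python3 -m jog '[[[0,0,0.001],[0,0,0]],[[0,0,0.002],[0,0,0]],[[0,0,0.002],[0,0,0]]]'
```

```text
t: 7.6
tool_pos: [0.5989, -0.0307, 0.0901]
tool_rot: [-3.118, -0.385, 0.001]
contact_force: [1.1, -1.1, -2.7]
opening: 0.0396
grip_force: 70.7
t: 7.9
tool_pos: [0.5989, -0.0307, 0.0883]
tool_rot: [-3.118, -0.385, 0.0]
contact_force: [0.7, -0.5, -1.2]
opening: 0.0395
grip_force: 70.8
```

```bash
python3 -m jog '[[[0,0,0.0008],[0,0,0]],[[0,0,0.0015],[0,0,0]],[[0,0,0.0015],[0,0,0]]]'
python3 -m jog '[[[0,0,0.0006],[0,0,0]],[[0,0,0.0006],[0,0,0]]]'
```

```text
t: 8.2
tool_pos: [0.599, -0.0307, 0.0869]
tool_rot: [-3.118, -0.385, 0.0]
contact_force: [0.5, 0.5, -1.1]
opening: 0.0394
grip_force: 70.8
t: 8.4
tool_pos: [0.599, -0.0307, 0.0863]
tool_rot: [-3.118, -0.385, 0.0]
contact_force: [0.9, -0.9, -0.9]
opening: 0.0393
grip_force: 70.8
```

```bash
python3 -m jog '[[[0,0,0.0008],[0,0,0]],[[0,0,0.0008],[0,0,0]]]'
python3 -m jog '[[[0,0,0.0008],[0,0,0]],[[0,0,0.0008],[0,0,0]]]'
```

```text
t: 8.6
tool_pos: [0.599, -0.0307, 0.0855]
tool_rot: [3.118, 0.385, -0.0]
contact_force: [0.5, -0.0, -1.6]
opening: 0.0393
grip_force: 70.8
t: 8.8
tool_pos: [0.5991, -0.0309, 0.0849]
tool_rot: [3.117, 0.385, 0.0]
contact_force: [0.4, -1.8, -0.1]
opening: 0.0393
grip_force: 70.8
```

```bash
python3 -m jog '[[[0,0,0.0008],[0,0,0]],[[0,0,0.0008],[0,0,0]]]'
python3 - <<'E'
from h import *
c=optics.get_image('side');cv2.imwrite('pics/s4.png',cv2.resize(c['image'][160:250,300:420],(800,600),interpolation=cv2.INTER_CUBIC))
E
```

```text
t: 9.0
tool_pos: [0.5993, -0.0309, 0.0845]
tool_rot: [3.118, 0.385, 0.001]
contact_force: [-0.9, -0.6, 2.3]
opening: 0.0395
grip_force: 71.1
```

View pics/s4.png

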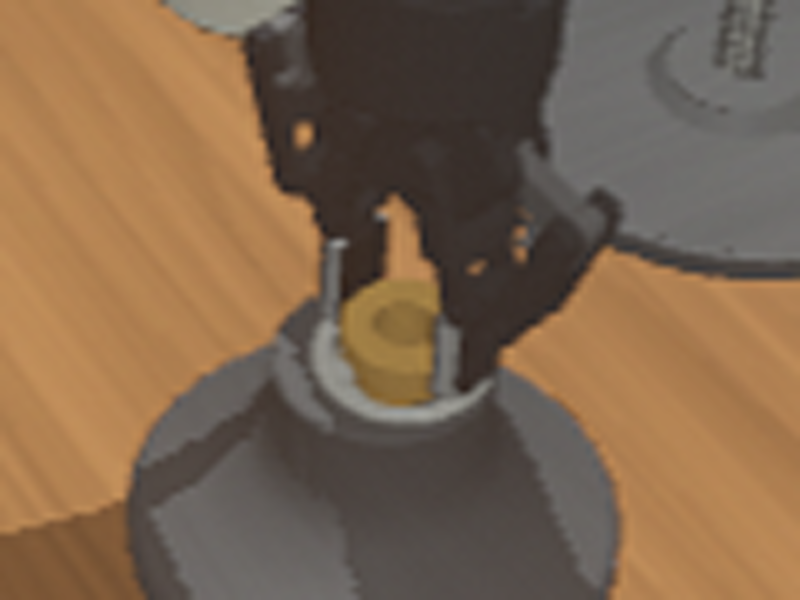

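The bushing sits in the ring upright, with its flange at about (400,330) in the crop, still above the machined face. I'll push slightly further so it grips.

```bash
python3 -m jog '[[[0,0,0.001],[0,0,0]],[[0,0,0.001],[0,0,0]]]'; python3 -m jog '[[[0,0,0.001],[0,0,0]],[[0,0,0.001],[0,0,0]]]'
```

```text
t: 9.25
tool_pos: [0.5996, -0.0309, 0.0842]
tool_rot: [3.118, 0.385, 0.002]
contact_force: [-2.0, -2.0, 5.2]
opening: 0.0394
grip_force: 71.4
t: 9.45
tool_pos: [0.5998, -0.0309, 0.0838]
tool_rot: [3.117, 0.385, 0.002]
contact_force: [-1.8, -1.1, 8.6]
opening: 0.0395
grip_force: 71.6
```

```bash
python3 -m jog '[[[0,0,0.001],[0,0,0]],[[0,0,0.001],[0,0,0]]]'; python3 -m jog '[[[0,0,0.001],[0,0,0]],[[0,0,0.001],[0,0,0]]]'
```

```text
t: 9.65
tool_pos: [0.5999, -0.0309, 0.0837]
tool_rot: [3.117, 0.385, 0.002]
contact_force: [-4.9, -0.7, 12.1]
opening: 0.0393
grip_force: 76.0
t: 9.85
tool_pos: [0.6, -0.0309, 0.0837]
tool_rot: [3.117, 0.385, 0.002]
contact_force: [-6.6, -0.9, 17.2]
opening: 0.0396
grip_force: 78.3
```

Force climbs without motion, so the fingertips have met the machined face and the bushing is about 1 cm or more deep. I'll unload, release, retreat upward and look.

```bash
python3 -m jog '[[[0,0,-0.003],[0,0,0]],[[0,0,-0.0042],[0,0,0]],[[0,0,-0.0042],[0,0,0]]]'
python3 -m jog '[[[0,0,0],[0,0,0]],[[0,0,0],[0,0,0]],[[0,0,0],[0,0,0]],[[0,0,0],[0,0,0]]]' 0.8
python3 -m jog '[[[0,0,-0.02],[0,0,0]],[[0,0,-0.06],[0,0,0]],[[0,0,-0.1],[0,0,0]],[[0,0,-0.14],[0,0,0]],[[0,0,-0.14],[0,0,0]]]'
python3 - <<'E'
from h import *
import pickle
p=ctrl.get_obs()['tool_pos'];print(p,totool(np.array([.5,.315,.2])-p))
c=optics.get_image('side');pickle.dump(c,open('s5.pkl','wb'))
a=cv2.resize(c['image'][180:260,310:410],(500,400),interpolation=cv2.INTER_CUBIC)
b=cv2.resize(c['image'][120:184,225:305],(500,400)[:2],interpolation=cv2.INTER_CUBIC)[:, :300]
cv2.imwrite('pics/s5.png',np.hstack([a,b]))
E
```

```text
t: 10.15
tool_pos: [0.5993, -0.0308, 0.0846]
tool_rot: [3.118, 0.385, 0.001]
contact_force: [-0.2, -1.3, 4.9]
opening: 0.0394
grip_force: 71.3
t: 10.55
tool_pos: [0.5986, -0.0305, 0.0835]
tool_rot: [-3.117, -0.385, 0.002]
contact_force: [0.5, -1.0, 0.3]
opening: 0.0686
grip_force: 0.0
t: 11.05
tool_pos: [0.6026, -0.0312, 0.2323]
tool_rot: [3.114, 0.385, 0.02]
contact_force: [1.1, 1.0, 0.7]
opening: 0.0682
grip_force: 0.0
[ 0.60260527 -0.03121015  0.23232284] [-0.01560503 -0.36093334  0.03029325]
```

View pics/s5.png

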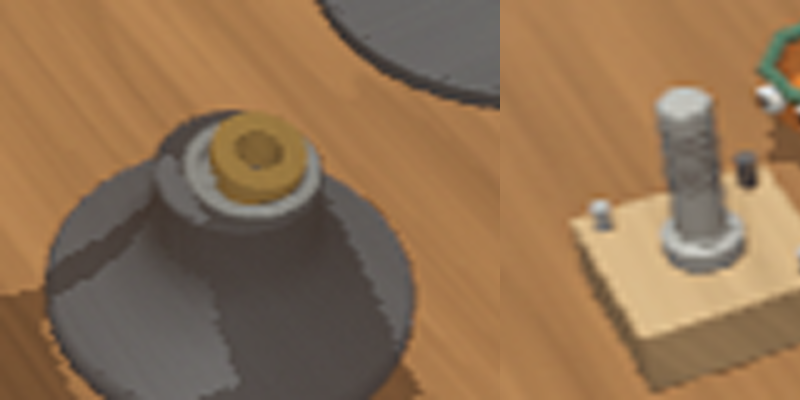

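The bushing stands upright in the bore with its flange above the ring at (258,155) left. The driver's top is at right (685,105), with pins at the block's corners. Next, the driver.

```bash
python3 -m jog '[[[-0.008,-0.2,0.0],[0,0,0]],[[-0.008,-0.2,0.0],[0,0,0]],[[-0.008,-0.2,0.0],[0,0,0]],[[-0.008,-0.2,0.0],[0,0,0]],[[-0.008,-0.2,0],[0,0,0]]]'
python3 -m jog '[[[-0.0076,-0.16,0.03],[0,0,0]],[[-0.0076,-0.16,0.03],[0,0,0]],[[-0.0076,-0.16,0.03],[0,0,0]],[[-0.0076,-0.16,0.03],[0,0,0]],[[-0.0076,-0.16,0.03],[0,0,0]]]' 0.7
python3 - <<'E'
from h import *
import pickle
S=pickle.load(open('s5.pkl','rb'));T=pickle.load(open('top0.pkl','rb'))
for z in(.085,.095,.1,.105): print(z,proj(S,(.5989,-.0327,z)),onz(S,(361.6,211),z))
print('drv S',onz(S,(254.6,136.8),.107),onz(S,(257.5,156.5),.041))
for c in(T,S):
    h=cv2.cvtColor(c['image'],cv2.COLOR_BGR2HSV);print(h[224,186:214].tolist() if c is T else 0)
o=ctrl.get_obs();p=o['tool_pos'];print(p,totool(np.array([.498,.315,.055])-p),o['q'].round(2))
E
```

```text
t: 11.6
tool_pos: [0.5398, 0.166, 0.222]
tool_rot: [-3.115, -0.396, 0.006]
contact_force: [1.0, -0.4, -0.3]
opening: 0.0683
grip_force: 0.0
t: 12.1
tool_pos: [0.495, 0.3152, 0.1919]
tool_rot: [3.116, 0.389, -0.005]
contact_force: [0.3, -1.0, 0.1]
opening: 0.0596
grip_force: 0.0
0.085 [360.0190126  212.84191098] [ 0.60492943 -0.02972955  0.085     ]
0.095 [360.2918458  209.62012615] [ 0.59907217 -0.03754991  0.095     ]
0.1 [360.42989584 207.99028255] [ 0.59614355 -0.04146009  0.1       ]
0.105 [360.56905255 206.34760301] [ 0.59321492 -0.04537027  0.105     ]
drv S [0.49894382 0.3118184  0.107     ] [0.49970141 0.31377956 0.041     ]
[[19, 100, 193], [20, 91, 202], [20, 75, 200], [20, 35, 194], [35, 8, 197], [53, 5, 204], [53, 5, 206], [60, 5, 207], [60, 5, 207], [60, 5, 206], [60, 5, 206], [53, 5, 202], [60, 4, 182], [60, 7, 142], [60, 6, 92], [80, 11, 71], [75, 8, 62], [105, 9, 60], [75, 8, 62], [75, 8, 68], [70, 10, 74], [68, 12, 85], [60, 9, 110], [68, 8, 134], [50, 5, 146], [27, 19, 147], [22, 70, 171], [23, 82, 200]]
0
[0.49497191 0.31515773 0.19191482] [0.00338862 0.00075411 0.13690439] [ 0.44 -0.01  1.74 -0.    1.41  1.76]
```

```bash
python3 -m jog '[[[0.002,0.001,0.03],[0,0,0]],[[0.0023,0.001,0.065],[0,0,0]],[[0.0023,0.001,0.1],[0,0,0]],[[0.0023,0.001,0.128],[0,0,0]],[[0.0023,0.001,0.135],[0,0,0]]]'
python3 -m jog '[[[0,0,0],[0,0,0]],[[0,0,0],[0,0,0]],[[0,0,0],[0,0,0]],[[0,0,0],[0,0,0]],[[0,0,0],[0,0,0]]]' 0.1 60
python3 -m jog '[[[0,0,0],[0,0,0]],[[0,0,0],[0,0,0]],[[0,0,0],[0,0,0]]]' 0.1 80
```

```text
t: 12.6
tool_pos: [0.4969, 0.3109, 0.0548]
tool_rot: [3.115, 0.381, -0.011]
contact_force: [-0.5, 0.1, 0.4]
opening: 0.0599
grip_force: 0.0
t: 13.1
tool_pos: [0.5004, 0.3152, 0.0617]
tool_rot: [-3.116, -0.385, -0.007]
contact_force: [-0.4, 1.8, 6.1]
opening: 0.023
grip_force: 59.1
t: 13.4
tool_pos: [0.5004, 0.3152, 0.0618]
tool_rot: [-3.117, -0.385, -0.007]
contact_force: [-0.7, 1.7, 6.4]
opening: 0.0227
grip_force: 77.8
```

```bash
python3 -m jog '[[[0,0,-0.01],[0,0,0]],[[0,0,-0.035],[0,0,0]],[[0,0,-0.07],[0,0,0]],[[0,0,-0.105],[0,0,0]],[[0,0,-0.13],[0,0,0]]]'
python3 -m jog '[[[0,0.015,0],[0,0,0]],[[0.001,0.045,0],[0,0,0]],[[0.003,0.08,0],[0,0,0]],[[0.004,0.115,0],[0,0,0]],[[0.005,0.15,0],[0,0,0]]]'
python3 -m jog '[[[0.001,0.035,0],[0,0,0]],[[0.003,0.07,0],[0,0,0]],[[0.004,0.105,0],[0,0,0]],[[0.005,0.135,0],[0,0,0]],[[0.006,0.16,0],[0,0,0]]]'
python3 -m jog '[[[0.001,0.025,0],[0,0,0]],[[0.0017,0.04,0],[0,0,0]],[[0.0017,0.05,0],[0,0,0]],[[0.0017,0.05,0],[0,0,0]],[[0.0017,0.05,0],[0,0,0]]]'
python3 - <<'E'
from h import *
o=ctrl.get_obs();p=o['tool_pos'];print(p,totool(np.array([.6,-.0315,.15])-p), R.from_rotvec(o['tool_rot']).as_matrix().round(4))
c=optics.get_image('side');cv2.imwrite('pics/s6.png',cv2.resize(c['image'][120:240,280:440],(800,600),interpolation=cv2.INTER_CUBIC))
E
```

```text
t: 13.9
tool_pos: [0.4986, 0.3138, 0.1912]
tool_rot: [3.117, 0.385, 0.001]
contact_force: [0.9, -0.5, -3.4]
opening: 0.0218
grip_force: 78.8
t: 14.4
tool_pos: [0.5386, 0.1674, 0.1864]
tool_rot: [3.116, 0.385, -0.008]
contact_force: [0.1, 0.4, -3.7]
opening: 0.0224
grip_force: 78.9
t: 14.9
tool_pos: [0.5832, 0.0135, 0.1863]
tool_rot: [3.118, 0.383, -0.008]
contact_force: [0.1, -0.0, -3.6]
opening: 0.0226
grip_force: 78.9
t: 15.4
tool_pos: [0.5982, -0.0313, 0.1887]
tool_rot: [-3.117, -0.386, 0.002]
contact_force: [-0.1, -0.8, -4.1]
opening: 0.0222
grip_force: 79.0
[ 0.59823241 -0.03128934  0.18866004] [0.00169879 0.00067167 0.03865786] [[ 9.699e-01  2.436e-01 -1.100e-03]
 [ 2.436e-01 -9.699e-01  7.000e-04]
 [-9.000e-04 -9.000e-04 -1.000e+00]]
```

View pics/s6.png

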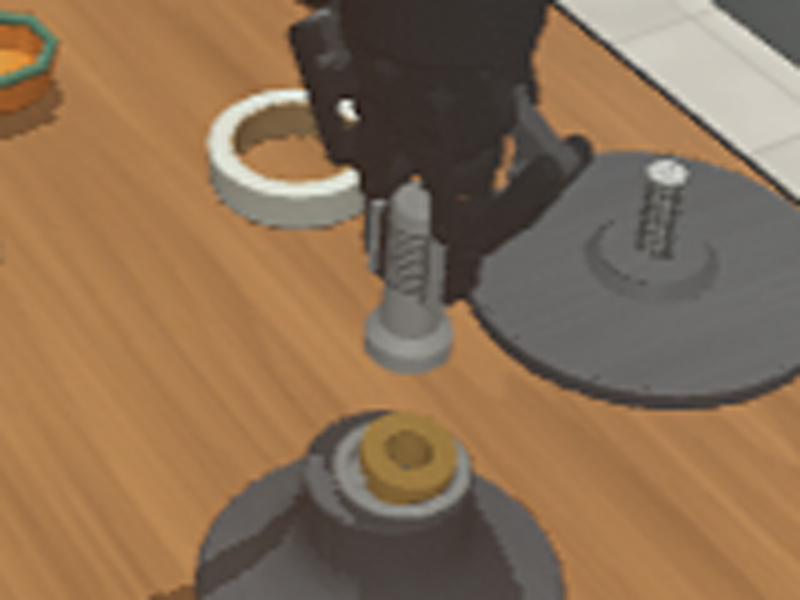

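The driver hangs upright above the bushing: its shoulder is at (408,335) and the socket at (408,450) in the crop. I'll lower the pilot in.

```bash
python3 -m jog '[[[0.0008,0.0005,0.015],[0,0,0]],[[0.0008,0.0005,0.03],[0,0,0]],[[0.0008,0.0005,0.045],[0,0,0]],[[0.0008,0.0005,0.045],[0,0,0]]]'
python3 -m jog '[[[0,0,0.003],[0,0,0]],[[0,0,0.006],[0,0,0]],[[0,0,0.008],[0,0,0]],[[0,0,0.008],[0,0,0]]]'
python3 -m jog '[[[0,0,0.002],[0,0,0]],[[0,0,0.003],[0,0,0]],[[0,0,0.003],[0,0,0]]]'
```

```text
t: 15.85
tool_pos: [0.597, -0.0314, 0.1396]
tool_rot: [-3.116, -0.386, 0.011]
contact_force: [-0.2, 0.7, -3.5]
opening: 0.022
grip_force: 79.1
t: 16.25
tool_pos: [0.5999, -0.0323, 0.1366]
tool_rot: [3.117, 0.385, 0.001]
contact_force: [0.4, -0.8, -2.8]
opening: 0.0222
grip_force: 79.1
t: 16.55
tool_pos: [0.6001, -0.0326, 0.1338]
tool_rot: [3.117, 0.385, 0.002]
contact_force: [0.6, -1.4, -3.9]
opening: 0.0224
grip_force: 79.0
```

```bash
python3 -m jog '[[[0,0,0.001],[0,0,0]],[[0,0,0.002],[0,0,0]],[[0,0,0.002],[0,0,0]]]'
python3 -m jog '[[[0,0,0.001],[0,0,0]],[[0,0,0.002],[0,0,0]],[[0,0,0.002],[0,0,0]]]'
python3 -m jog '[[[0,0,0.001],[0,0,0]],[[0,0,0.002],[0,0,0]],[[0,0,0.002],[0,0,0]]]'
```

```text
t: 16.85
tool_pos: [0.5994, -0.0316, 0.1309]
tool_rot: [-3.117, -0.385, 0.0]
contact_force: [0.9, 0.5, -1.3]
opening: 0.0223
grip_force: 79.1
t: 17.15
tool_pos: [0.6001, -0.0317, 0.1299]
tool_rot: [-3.117, -0.385, -0.002]
contact_force: [0.8, 2.9, 1.0]
opening: 0.0225
grip_force: 79.7
t: 17.45
tool_pos: [0.6004, -0.032, 0.129]
tool_rot: [-3.118, -0.385, -0.003]
contact_force: [-1.2, 2.8, 6.5]
opening: 0.0223
grip_force: 80.2
```

Shoulder is on the flange as expected. Now pressing.

```bash
python3 -m jog '[[[0,0,0.001],[0,0,0]],[[0,0,0.002],[0,0,0]],[[0,0,0.002],[0,0,0]]]'
python3 -m jog '[[[0,0,0.001],[0,0,0]],[[0,0,0.0015],[0,0,0]],[[0,0,0.0015],[0,0,0]]]'
python3 -m jog '[[[0,0,0.001],[0,0,0]],[[0,0,0.0015],[0,0,0]],[[0,0,0.0015],[0,0,0]]]'
```

```text
t: 17.75
tool_pos: [0.6003, -0.032, 0.1264]
tool_rot: [-3.118, -0.385, -0.003]
contact_force: [0.3, 3.2, 3.6]
opening: 0.0221
grip_force: 80.2
t: 18.05
tool_pos: [0.6002, -0.032, 0.1248]
tool_rot: [-3.118, -0.385, -0.003]
contact_force: [-0.2, 3.8, 5.5]
opening: 0.0222
grip_force: 80.2
t: 18.35
tool_pos: [0.6002, -0.0319, 0.1233]
tool_rot: [-3.118, -0.385, -0.003]
contact_force: [-0.5, 3.1, 5.1]
opening: 0.0225
grip_force: 80.2
```

Sliding steadily; about 6 mm left to go.

```bash
python3 -m jog '[[[0,0,0.001],[0,0,0]],[[0,0,0.002],[0,0,0]],[[0,0,0.002],[0,0,0]]]'
python3 -m jog '[[[0,0,0.001],[0,0,0]],[[0,0,0.0015],[0,0,0]],[[0,0,0.0015],[0,0,0]]]'
python3 -m jog '[[[0,0,0.001],[0,0,0]],[[0,0,0.001],[0,0,0]]]'
```

```text
t: 18.65
tool_pos: [0.6002, -0.0319, 0.1214]
tool_rot: [-3.118, -0.385, -0.003]
contact_force: [0.2, 3.5, 5.6]
opening: 0.0219
grip_force: 80.2
t: 18.95
tool_pos: [0.6003, -0.0319, 0.1199]
tool_rot: [-3.118, -0.385, -0.003]
contact_force: [-0.5, 2.6, 5.7]
opening: 0.0225
grip_force: 80.2
t: 19.15
tool_pos: [0.6003, -0.0319, 0.1189]
tool_rot: [-3.118, -0.385, -0.003]
contact_force: [0.1, 4.3, 5.4]
opening: 0.0223
grip_force: 80.2
```

```bash
python3 -m jog '[[[0,0,0.001],[0,0,0]],[[0,0,0.001],[0,0,0]]]'
python3 -m jog '[[[0,0,0.0007],[0,0,0]],[[0,0,0.0007],[0,0,0]]]'
python3 -m jog '[[[0,0,0.0007],[0,0,0]],[[0,0,0.0007],[0,0,0]]]'
```

```text
t: 19.35
tool_pos: [0.6002, -0.0319, 0.1179]
tool_rot: [-3.118, -0.385, -0.002]
contact_force: [-0.3, 3.1, 6.4]
opening: 0.0221
grip_force: 80.2
t: 19.55
tool_pos: [0.6003, -0.0319, 0.1173]
tool_rot: [-3.118, -0.385, -0.003]
contact_force: [-0.1, 3.1, 6.8]
opening: 0.0224
grip_force: 80.2
t: 19.75
tool_pos: [0.6003, -0.0319, 0.1168]
tool_rot: [-3.118, -0.385, -0.002]
contact_force: [-0.4, 4.3, 6.0]
opening: 0.0224
grip_force: 80.2
```

```bash
python3 -m jog '[[[0,0,0.0007],[0,0,0]],[[0,0,0.0007],[0,0,0]]]'
python3 -m jog '[[[0,0,0.0007],[0,0,0]],[[0,0,0.0007],[0,0,0]]]'
python3 -m jog '[[[0,0,0.0007],[0,0,0]],[[0,0,0.0007],[0,0,0]]]'
```

```text
t: 19.95
tool_pos: [0.6004, -0.0319, 0.1168]
tool_rot: [-3.118, -0.385, -0.003]
contact_force: [-2.7, 3.8, 9.8]
opening: 0.0222
grip_force: 80.2
t: 20.15
tool_pos: [0.6004, -0.0319, 0.1167]
tool_rot: [-3.118, -0.385, -0.002]
contact_force: [-4.0, 4.6, 12.8]
opening: 0.0225
grip_force: 80.3
t: 20.35
tool_pos: [0.6005, -0.0318, 0.1167]
tool_rot: [-3.118, -0.385, -0.003]
contact_force: [-5.7, 5.3, 14.8]
opening: 0.0224
grip_force: 80.6
```

Bottomed: the force climbs with no motion at the predicted height. One last nudge, then withdraw and carry the driver back.

```bash
python3 -m jog '[[[0,0,0.0006],[0,0,0]],[[0,0,0.0006],[0,0,0]]]'
python3 -m jog '[[[0,0,-0.004],[0,0,0]],[[0,0,-0.01],[0,0,0]],[[0,0,-0.025],[0,0,0]],[[0,0,-0.05],[0,0,0]],[[0,0,-0.075],[0,0,0]]]'
python3 -m jog '[[[0,-0.015,0],[0,0,0]],[[-0.001,-0.045,0],[0,0,0]],[[-0.003,-0.08,0],[0,0,0]],[[-0.004,-0.115,0],[0,0,0]],[[-0.005,-0.15,0],[0,0,0]]]'
python3 -m jog '[[[-0.001,-0.035,0],[0,0,0]],[[-0.003,-0.07,0],[0,0,0]],[[-0.004,-0.105,0],[0,0,0]],[[-0.005,-0.135,0],[0,0,0]],[[-0.006,-0.16,0],[0,0,0]]]'
python3 -m jog '[[[-0.001,-0.025,0],[0,0,0]],[[-0.0017,-0.04,0],[0,0,0]],[[-0.0017,-0.05,0],[0,0,0]],[[-0.0017,-0.05,0],[0,0,0]],[[-0.0017,-0.05,0],[0,0,0]]]'
python3 - <<'E'
from h import *
import pickle
o=ctrl.get_obs();p=o['tool_pos'];print(p,totool(np.array([.5004,.3152,.0618])-p), R.from_rotvec(o['tool_rot']).as_matrix().round(4))
c=optics.get_image('side');pickle.dump(c,open('s7.pkl','wb'))
a=cv2.resize(c['image'][180:240,320:400],(400,300),interpolation=cv2.INTER_CUBIC)
b=cv2.resize(c['image'][100:190,205:325],(400,300),interpolation=cv2.INTER_CUBIC)
cv2.imwrite('pics/s7.png',np.hstack([a,b]))
E
```

```text
t: 20.55
tool_pos: [0.6006, -0.0319, 0.1167]
tool_rot: [-3.118, -0.385, -0.003]
contact_force: [-6.9, 4.3, 17.4]
opening: 0.0223
grip_force: 80.8
t: 21.05
tool_pos: [0.5984, -0.0325, 0.1874]
tool_rot: [-3.118, -0.385, 0.006]
contact_force: [0.4, 0.0, -3.0]
opening: 0.0224
grip_force: 79.0
t: 21.55
tool_pos: [0.5563, 0.1137, 0.1858]
tool_rot: [-3.118, -0.385, 0.005]
contact_force: [0.5, 0.6, -2.5]
opening: 0.0226
grip_force: 79.0
t: 22.05
tool_pos: [0.5112, 0.2676, 0.1858]
tool_rot: [3.117, 0.387, -0.005]
contact_force: [-0.6, -1.3, -3.4]
opening: 0.0222
grip_force: 79.0
t: 22.55
tool_pos: [0.4997, 0.3134, 0.1873]
tool_rot: [3.117, 0.385, -0.001]
contact_force: [-1.3, -0.3, -2.7]
opening: 0.0222
grip_force: 79.1
[0.49972048 0.31336555 0.18726429] [ 0.00117251 -0.0017141   0.12546235] [[ 9.700e-01  2.431e-01 -3.000e-04]
 [ 2.431e-01 -9.700e-01 -9.000e-04]
 [-5.000e-04  8.000e-04 -1.000e+00]]
```

View pics/s7.png

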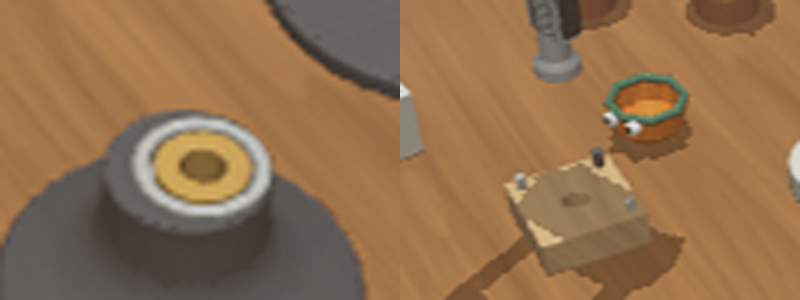

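The bushing is flush with the machined ring (203,165 in the left crop), and the block's hole is clear at (577,200) in the right crop. Lowering the driver into it.

```bash
python3 -m jog '[[[0.0006,-0.001,0.03],[0,0,0]],[[0.0006,-0.001,0.065],[0,0,0]],[[0.0006,-0.001,0.095],[0,0,0]],[[0.0006,-0.001,0.107],[0,0,0]],[[0.0006,-0.001,0.107],[0,0,0]]]'
python3 -m jog '[[[0,0,0],[0,0,0]],[[0,0,0.003],[0,0,0]],[[0,0,0.006],[0,0,0]],[[0,0,0.009],[0,0,0]],[[0,0,0.009],[0,0,0]]]'
python3 -m jog '[[[0,0,0.002],[0,0,0]],[[0,0,0.004],[0,0,0]],[[0,0,0.004],[0,0,0]]]'
```

```text
t: 23.1
tool_pos: [0.4988, 0.3136, 0.0783]
tool_rot: [3.116, 0.383, -0.007]
contact_force: [-0.5, -0.1, -3.3]
opening: 0.0224
grip_force: 79.1
t: 23.6
tool_pos: [0.4998, 0.315, 0.0714]
tool_rot: [3.118, 0.385, -0.001]
contact_force: [-0.3, -0.0, -4.1]
opening: 0.0224
grip_force: 79.1
t: 23.9
tool_pos: [0.4997, 0.315, 0.0672]
tool_rot: [3.118, 0.385, -0.001]
contact_force: [-1.5, 0.1, -3.9]
opening: 0.0226
grip_force: 79.1
```

```bash
python3 -m jog '[[[0,0,0.002],[0,0,0]],[[0,0,0.004],[0,0,0]],[[0,0,0.0045],[0,0,0]]]'
python3 -m jog '[[[0,0,0.001],[0,0,0]],[[0,0,0.0015],[0,0,0]],[[0,0,0.0015],[0,0,0]]]'
```

```text
t: 24.2
tool_pos: [0.4999, 0.3152, 0.0629]
tool_rot: [-3.118, -0.385, 0.0]
contact_force: [-0.3, 0.5, -3.5]
opening: 0.0221
grip_force: 79.1
t: 24.5
tool_pos: [0.5001, 0.3152, 0.0619]
tool_rot: [-3.118, -0.385, -0.0]
contact_force: [-0.9, -0.4, -2.9]
opening: 0.0222
grip_force: 79.1
```

```bash
python3 -m jog '[[[0,0,0.0008],[0,0,0]],[[0,0,0.0008],[0,0,0]]]'
python3 -m jog '[[[0,0,0.0006],[0,0,0]],[[0,0,0.0006],[0,0,0]]]'
```

```text
t: 24.7
tool_pos: [0.5002, 0.3153, 0.0618]
tool_rot: [-3.118, -0.385, -0.0]
contact_force: [-2.9, -1.8, 4.5]
opening: 0.0221
grip_force: 79.8
t: 24.9
tool_pos: [0.5003, 0.3153, 0.0618]
tool_rot: [-3.118, -0.385, -0.0]
contact_force: [-5.0, -0.6, 7.8]
opening: 0.0225
grip_force: 80.3
```

Seated. Unload, open and rise.

```bash
python3 -m jog '[[[0,0,-0.0012],[0,0,0]],[[0,0,-0.0012],[0,0,0]]]'
python3 -m jog '[[[0,0,0],[0,0,0]],[[0,0,0],[0,0,0]],[[0,0,0],[0,0,0]],[[0,0,0],[0,0,0]],[[0,0,0],[0,0,0]]]' 0.7
python3 -m jog '[[[0,0,-0.015],[0,0,0]],[[0,0,-0.045],[0,0,0]],[[0,0,-0.08],[0,0,0]],[[0,0,-0.115],[0,0,0]],[[0,0,-0.15],[0,0,0]]]'
python3 -m jog '[[[0,0,-0.02],[0,0,0]],[[0,0,-0.04],[0,0,0]],[[0,0,-0.04],[0,0,0]],[[0,0,-0.04],[0,0,0]],[[0,0,-0.04],[0,0,0]]]'
python3 - <<'E'
from h import *
c=optics.get_image('side')
cv2.imwrite('pics/s8.png',cv2.resize(c['image'][100:400,180:580],(800,600)))
E
```

```text
t: 25.1
tool_pos: [0.5002, 0.3153, 0.0618]
tool_rot: [-3.117, -0.385, -0.001]
contact_force: [-2.5, 0.4, 4.0]
opening: 0.022
grip_force: 79.7
t: 25.6
tool_pos: [0.5001, 0.315, 0.0613]
tool_rot: [3.118, 0.385, 0.0]
contact_force: [0.7, -0.5, -0.6]
opening: 0.0596
grip_force: 0.0
t: 26.1
tool_pos: [0.5, 0.3151, 0.2142]
tool_rot: [-3.117, -0.385, -0.002]
contact_force: [0.4, -0.1, -0.5]
opening: 0.0599
grip_force: 0.0
t: 26.6
tool_pos: [0.4993, 0.3147, 0.2499]
tool_rot: [3.117, 0.385, -0.003]
contact_force: [0.6, -0.4, 0.5]
opening: 0.06
grip_force: 0.0
```

View pics/s8.png

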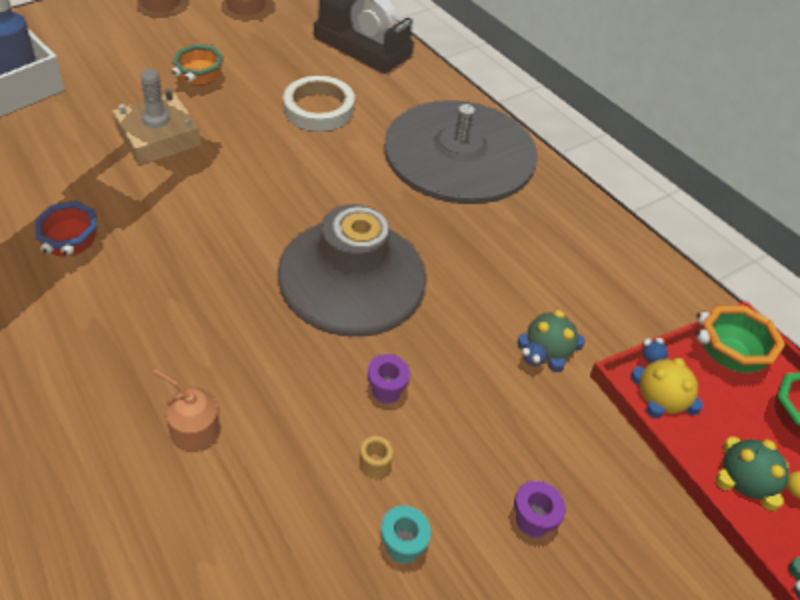

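The bushing is flush (360,227), the driver is upright in its block (153,100), and the other things look undisturbed.

```bash
python3 -c "
from station import job; print(job.finish_job())"
```

```text
the job is handed in; nothing more can be done
None
```

The bushing is pressed home flush with the machined face (started about 13 mm deep by hand, at most about 21 N on the driver), the driver is back in its block, and the job was handed in at about 27 s with nothing else seen to move.

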